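# Set the dial angle gauge to its index on a humped stud and hold it there

### The job

I want to pencil the slope of a tilt wedge for the painting panel on the joist offcut. Pick up the dial angle gauge, stand it upright on the rough stud in front of the offcut, square to it but not touching it, dial facing away from it and the ridge of the stud's hump under the middle of the gauge's base; then rock it over on the ridge until its hanging needle settles on the index tab. Finish while still holding it there, motionless, its base pressed lightly on the ridge, with everything else left where it lies.

Things in the scene. Friction and masses are not known exactly. Their poses are not given: they have to be found in the camera images.
- gauge: Dial angle gauge, 0.24 to 0.40 kg, 130 mm high: black housing 100 mm wide (its y), 28 mm thick (x), on a steel base bar 110 x 30 x 10 mm. Origin: centre of the base's underside; z up; +x is the way the white 88 mm dial faces, its centre 58 mm up. Starts on the table, dial roughly towards the world's +x, on the left or the right, the stud on the other side.
- gauge_grip (a point): Middle of the gauge's top bar, 117 mm above the gauge's origin; the bar is the top 26 mm of the housing, 100 mm wide, with flat front and back faces 28 mm apart to pinch. Axes as the gauge. Contact of base and ridge is stiff (some 9 N for 0.3 mm of further lowering), and a gauge leaned on off-centre pivots a little between the fingers: go by the needle.
- base_end (a point): Middle of the gauge's base at its +y end, on the underside, 55 mm from the gauge's origin. With the dial facing away from the offcut it lies on the stud's +y side.
- needle (a joint): Angle (rad) of the black needle from the gauge's own straight-down line, positive about the gauge's +x. The weighted needle hangs freely and stays plumb: 0 with the gauge upright, +a when the gauge is rotated by -a about its own +x (its +y side down). It swings for about a second after a move.
- index (a joint): Angle (rad) at which the steel index tab on the dial's rim is set, measured like the needle's: 0.15 to 0.30, so the gauge must go over with its +y side down. The ring is locked and does not turn. A small dial division is 5 degrees; the needle is on the tab when needle equals index within half a division.
- needle_tip (a point): Point of the needle, 32.5 mm from the dial's centre; its -z axis points along the needle.
- index_mark (a point): The index tab, 34 mm from the dial's centre; its -z axis points from the centre to the tab.
- stud: Rough stud, fixed on a plywood board 178 x 290 x 12 mm with 18 mm high cleats. Origin on the table directly under the ridge. It is 50 mm thick (x -25 to +25 mm) and 240 mm long (y -134 to +106 mm). Its uneven top of flat facets rises to a level ridge along x at y = 0 (ridge). Its +x side looks away from the offcut, roughly to the world's +x.
- ridge (a point): Middle of the ridge on top of the stud, 96 mm above the table; axes as the stud. The gauge's origin belongs here, its x along the stud's x. On the +y side the top falls at 23 degrees (to 76 mm high at y = +46 mm), on the -y side by only 3 degrees (94 mm at y = -36 mm), then at 18 degrees; so a gauge on the ridge can be rocked +y side down by up to 23 degrees.
- offcut: Joist offcut, fixed, standing on the board behind the stud (its -x side), 36 mm thick, 200 mm long (y), top 150 mm above the table. Its near face is at x = -30 mm in the stud's frame, 15 mm behind a gauge centred on the stud. Origin: centre of its underside, on the board.
- pencil: Bystander: flat carpenter's pencil, 150 x 10 x 8 mm, lying on the plywood board in front of the stud.
- tape_roll: Bystander: roll of masking tape lying flat, 96 mm across, 25 mm high.
- try_square: Bystander: small try square lying flat, dark wooden stock 120 x 28 x 16 mm, steel blade 150 mm.
- brush: Bystander: paint brush, 200 mm long, lying on the table between the gauge and the stud.
- paint_bottle: Bystander: small paint bottle, 38 mm across, 90 mm high, near the middle line of the table.
- paint_bottle_2: Bystander: small paint bottle, 38 mm across, 75 mm high.
- paint_tub: Bystander: low paint tub, 52 mm across, 45 mm high, on the middle line of the table.
There are look-alikes about, which are no part of the job. What is meant by the gauge is not green, and is the larger of those in its own colour.

How it is judged (in metres and radians):
On the way, in this order (a step that is already met when the one before it is completed fails the run):
1. the gauge is picked up off the table (height (world z) of gauge above 0.03 m and contact force between the fingers and gauge above 1 N), for 0.2 s.
2. the held gauge stands upright (within 6 degrees) on the ridge of the stud, square in front of the offcut (contact force between gauge and stud above 0.4 N and contact force between the fingers and gauge above 1 N and x of gauge in the frame of ridge between -0.015 and 0.015 m and y of gauge in the frame of ridge between -0.03 and 0.03 m and z of gauge in the frame of ridge above -0.015 m and angle between the x axis of gauge and the x axis of stud, either way round below 0.12 rad and y of base_end in the frame of ridge above 0.015 m and contact force between gauge and offcut below 0.3 N and angle between gauge's own z axis and vertical below 0.105 rad), for 0.2 s.
3. on the ridge, the gauge is rocked over until the needle has settled on the index (contact force between gauge and stud above 0.4 N and contact force between the fingers and gauge above 1 N and x of gauge in the frame of ridge between -0.015 and 0.015 m and y of gauge in the frame of ridge between -0.03 and 0.03 m and z of gauge in the frame of ridge above -0.015 m and angle between the x axis of gauge and the x axis of stud, either way round below 0.12 rad and y of base_end in the frame of ridge above 0.015 m and contact force between gauge and offcut below 0.3 N and angle between the z axis of needle_tip and the z axis of index_mark, either way round below 0.045 rad and velocity of joint needle between -0.3 and 0.3 rad/s), for 0.4 s.
At the end, for the whole second after the job is handed in: The gauge is still in the gripper, motionless, its base touching the stud (over 0.4 N), its middle within 30 mm of the ridge along the stud and 15 mm across it, square within 7 degrees, clear of the offcut, the needle at rest within 2.5 degrees of the index tab (all of step 3 and linear speed of gauge below 0.02 m/s and angular speed of gauge below 0.1 rad/s); the arm keeps its last pose, push and grip.
It fails at once if something else on the bench is shifted by more than 30 mm (distance of any of pencil, tape_roll, try_square, brush, paint_bottle, paint_bottle_2, paint_tub from where it was at the start of the episode above 0.03 m).
It also fails if it takes over 51 s, if anything falls off the work surface, if the arm or the gripper's body presses on something with over 40 N, if the wrist force passes 120 N, or if a joint passes its speed limit or range.

### The arm

A 6-joint arm with a two-finger parallel gripper is mounted at the origin on the work surface. World frame = base frame: x ahead of the robot, y to its left, z up, the work surface at z = 0. Lengths are in mm, angles in rad, forces in N, time in s.
With the tool pointing down it reaches from about 275 to 750 mm from the base axis. Payload 10.2 kg.
Tool frame: the origin (TCP) lies at the very end of the fingers, on their centre line; the grasp point (between the pads) lies 19 mm behind it; z points along the fingers, y is the line along which they close (so a half turn about z gives the same grasp; the last joint's range is limited). The gripper opens to 85 mm and grips with 20 to 120 N. Pads are 22 mm wide; open, the fingers measure 114 mm over their backs; the gripper's body (76 mm by 85 mm) begins 54 mm behind the grasp point. The pads swing forward as they close: fully open they stand 13 mm farther back than shut.
Start: joints at [0.916, 0.313, 1.498, -0, 1.331, -0.223], TCP at [219.729, 476.813, 231.294] pointing down, gripper open.
Joint ranges: [-2.94, 2.94], [-0.97, 2.17], [0.19, 2.56], [-1.23, 4.37], [0.02, 3.11], [-2.88, 2.88]. Speed limits (rad/s): [2.39, 2.39, 3.01, 3.14, 3.14, 3.14].

### API

Orientations are given as a unit quaternion [w, x, y, z].
In Python, from rig import ctrl, vision gives the robot as it stands. The module is installed in compiled form; this text tells all that it offers.
- The arm moves only by the tool play_rows, never from a script. Its arguments are lists of equal length, an entry for each row: "translation": the shift along the tool's x, y, z in m, a list of three; "rotation": the turn, a rotation vector about the tool's x, y, z in rad, a list of three; "gripper": the gripper's target within -1 to 1 (shut at 1, half-way at 0, fully open at -1). A call has 1 to 10 rows; each row is the pose to reach, as a shift and turn from the pose commanded when the call began, along the tool's axes at that moment; what a row does not reach only later rows make up. A row lasts 1/8 s, in which the tool goes at most 62.5 mm and 10.7 degrees, less where a joint would pass 70% of its speed; a pose out of reach is approached as far as the arm can. A call with a gripper value outside its range is refused whole. The fingers move at their own pace and stop on an object; "force" is the grip in N (left out, the last holds). Time passes only in rows, so rows that repeat a pose let the fingers close. It gives the time, the measured TCP pose, the force, the opening and the grip force at its end, in the units of the state.
- ctrl.sense(): the state, without advancing time (a new reading comes with each control period).
- vision.capture(name): name is "scene" or "top"; returns a dict with "pixels" (480x640x3 uint8, red, green, blue), "vfov" (degrees; the focal length in pixels is half the picture's height over the tangent of half this angle, whatever the lens; pixels are square), "cx", "cy" (the principal point, pixels), "rvec" (rotation vector, rad) and "tvec" (3), from world to camera coordinates, as OpenCV has them. Camera axes: x right, y down, z forward; pixel columns grow to the right and rows downward; lengths in mm; the calibration is good to about 2 mm. A picture is of the moment at which its call begins. There is no depth.
- ctrl.finish_job(): hands the job in; it is judged then, once.
The state is a dict: "time_s": time; "joints": joint angles; "dq": joint speeds; "tau": joint torques, N m; "eef_pos": TCP position; "ee_rot": TCP orientation; "force": force on the tool from outside, world axes, zero at the start; "wrist_torque": the same for the moment, N m; "grip_width": opening from 0.0 (shut) to 1.0 (fully open); "grip_force": force on a finger pad.
Only numpy, scipy, OpenCV 4.12 (cv2) and the standard library are available. Lean on these libraries where they do the work, as an engineer would, in place of code of your own. Each camera call takes 0.05 s, during which the arm holds its last target. There are 200 camera calls.

## Working session

There is one attempt and no reset: what is moved stays moved. The work goes in short steps, Python scripts to look and compute and a tool call to move; the robot and the scene stay as the last step left them, time stands still between calls to the robot, and variables do not carry over. Pictures are saved under pics/ and viewed, at most 10 in all, crops included, and the job is handed in when it is done.

Besides the shell and the picture viewer there is one more tool, called after "Call:" by a JSON object that holds its "method" and its "body". play_rows: Moves the arm, as the interface text tells. Its arguments: {"type":"object","properties":{"translation":{"type":"array"},"rotation":{"type":"array"},"gripper":{"type":"array"},"force":{"type":"number"}},"required":["translation","rotation","gripper"]}

```bash
mkdir -p pics
cat > h.py <<'E'
import numpy as np, cv2
from rig import ctrl, vision
def cap(n,f):
    c=vision.capture(n); cv2.imwrite(f,c["pixels"][:,:,::-1]); np.savez(f+".npz",**c); return c
def K(c):
    f=240/np.tan(np.radians(c["vfov"])/2); return np.array([[f,0,c["cx"]],[0,f,c["cy"]],[0,0,1.]])
def ray(c,u,v,z):
    R,_=cv2.Rodrigues(np.array(c["rvec"],float)); t=np.array(c["tvec"],float).ravel()
    o=-R.T@t; d=R.T@np.linalg.inv(K(c))@[u,v,1]; return o+d*(z-o[2])/d[2]
def proj(c,P):
    return cv2.projectPoints(np.array(P,float).reshape(-1,1,3),np.array(c["rvec"],float),np.array(c["tvec"],float),K(c),None)[0][:,0]
E
python3 - <<'E'
from h import *
for n in("scene","top"):
    c=cap(n,f"pics/{n}0.png"); print({k:v for k,v in c.items() if k!="pixels"})
print(ctrl.sense())
E
```

```text
{'vfov': 42.76237477609237, 'cx': 314.9063334543491, 'cy': 237.64358800456375, 'rvec': array([ 2.26036028,  0.89104824, -0.35563045]), 'tvec': array([-437.13364412, -218.64056327, 1533.86537386])}
{'vfov': 55.31839384328713, 'cx': 326.81144472486596, 'cy': 247.09227222069336, 'rvec': array([ 2.21542181, -2.15837544,  0.08813719]), 'tvec': array([ 11.98378027, 611.34607857, 866.35383603])}
{'time_s': 0.1, 'joints': array([ 9.15593245e-01,  3.13422474e-01,  1.49834748e+00,  1.00355543e-05,
        1.33095798e+00, -2.23425376e-01]), 'dq': array([ 0.00023587, -0.00101929, -0.00284707, -0.00100411,  0.00038674,
        0.00020944]), 'tau': array([ 2.41631235e-03, -4.12894428e+01, -2.60141695e+01, -1.85032013e-04,
        3.08378687e-03,  7.83529146e-06]), 'eef_pos': array([219.59299313, 476.63453081, 230.78287522]), 'ee_rot': array([-2.45839130e-04,  2.14216865e-01,  9.76785960e-01, -5.11666985e-04]), 'force': array([ 0.10461892, -0.83877296, -0.32366737]), 'wrist_torque': array([ 0.02734655,  0.04168733, -0.00549584]), 'grip_force': 0.0, 'grip_width': 0.9983066710580675}
```

View pics/scene0.png

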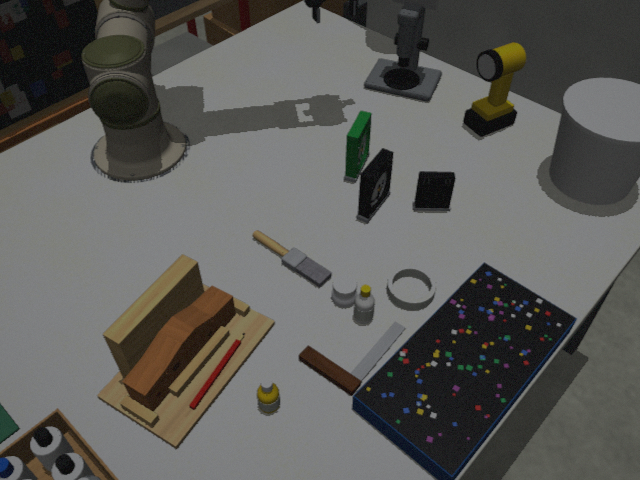

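View pics/top0.png

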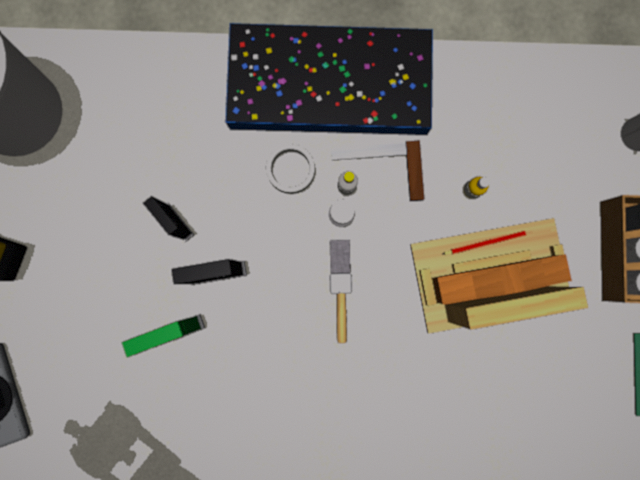

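The scene picture shows the larger black gauge at about (376,185), with the small black and the green look-alikes beside it. The top picture shows it at about (210,271), and the stud's ridge near (510,280). I'll enlarge both.

Run:
```python
from h import *
s=cv2.imread("pics/scene0.png");t=cv2.imread("pics/top0.png")
def cr(i,x,y,w,h,W,H):
    o=cv2.resize(i[y:y+h,x:x+w],(W,H),interpolation=cv2.INTER_CUBIC); return np.clip(o.astype(float)*1.6+15,0,255).astype(np.uint8)
o=np.vstack([np.hstack([cr(t,160,240,100,60,400,240),cr(s,340,140,80,96,400,240)[:, :]]),
 np.hstack([cr(t,400,215,200,125,400,250),cr(s,90,250,200,200,400,250)])])
cv2.imwrite("pics/crop1.png",o)
```

```text
(no output)
```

View pics/crop1.png

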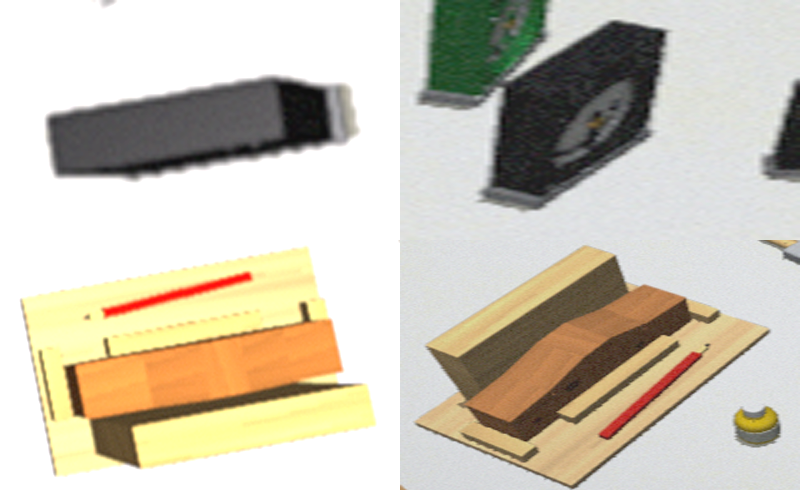

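Run:
```python
from h import *
s=cv2.imread("pics/scene0.png");t=cv2.imread("pics/top0.png")
A=np.float32([[5,0,-430*5],[0,5,-250*5]])
a=cv2.warpAffine(t,A,(780,300),flags=cv2.INTER_CUBIC)
B=cv2.getRotationMatrix2D((182,347),-42,5.0).astype(float); B[:,2]+=[390-182,150-347]
b=cv2.warpAffine(s,B,(780,300),flags=cv2.INTER_CUBIC)
np.savez("AB.npz",A=A,B=B)
o=np.clip(np.vstack([a,b]).astype(float)*1.5+10,0,255).astype(np.uint8)
cv2.imwrite("pics/crop2.png",o)
```

```text
(no output)
```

View pics/crop2.png

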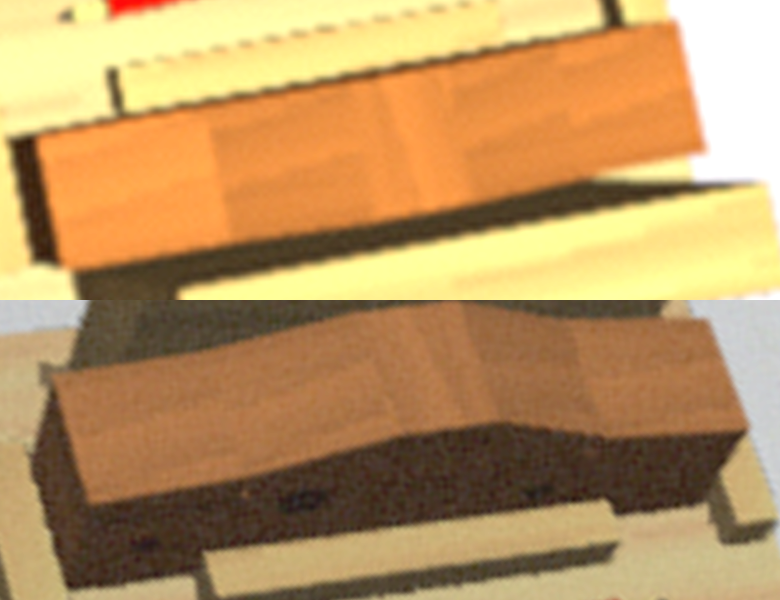

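```bash
cat > fit.py <<'E'
from h import *
from scipy.optimize import least_squares
S=dict(np.load("pics/scene0.png.npz"));T=dict(np.load("pics/top0.png.npz"));AB=np.load("AB.npz")
inv=lambda M,p:(np.linalg.inv(M[:,:2])@(np.array(p,float)-M[:,2]).T).T
sp=[(500,422),(458,302),(605,437),(568,318),(405,437),(357,312),(745,430),(712,320),(90,503),(52,375)]
su=np.array([inv(AB["B"],(a,b-300)) for a,b in sp])
tp=[(212,104),(230,235),(37,138),(64,268),(677,22),(706,152)]
tu=np.array([inv(AB["A"],p) for p in tp])
def rot(p,P):
    c,s=np.cos(p[2]),np.sin(p[2]); P=np.array(P,float); return np.c_[c*P[:,0]-s*P[:,1]+p[0],s*P[:,0]+c*P[:,1]+p[1],P[:,2]]
def res(p):
    h1,h2=p[3:5]
    q=[(25,0,96),(-25,0,96),(25,46,76),(-25,46,76),(25,-36,94),(-25,-36,94),(25,106,h1),(-25,106,h1),(25,-134,h2),(-25,-134,h2)]
    W=rot(p,q); return np.r_[(proj(S,W)-su).ravel(),(proj(T,W[[2,3,6,7,8,9]])-tu).ravel()]
r=least_squares(res,[500,-300,0.1,76,70],loss="soft_l1"); print("stud",r.x.round(3)); print(res(r.x).reshape(-1,2).round(1).tolist())
gt=np.array([(172,268.75),(228.75,259.5),(230.75,273.75),(174.2,283.75)])
gs=np.array([(340+(x-400)/5,140+y*.4) for x,y in [(612,20),(666,33),(503,88)]])
def rg(p):
    W=rot(p,[(14,50,130),(14,-50,130),(-14,-50,130),(-14,50,130)])
    return np.r_[(proj(T,W)-gt).ravel(),(proj(S,W[[2-0,0,1]])-np.array([gs[0],gs[1],gs[2]])).ravel()*0]
g=least_squares(rg,[450,200,0.1]); print("gauge",g.x.round(3)); print(rg(g.x)[:8].round(1))
W=rot(g.x,[(14,50,130),(14,-50,130),(-14,-50,130),(-14,50,130)]); print("scene top corners",proj(S,W).round(0).tolist(),gs.round(0).tolist())
for n,u,v,z in [("bottle",348,178,90),("tub",342,210,45),("brush",341,290,10),("bottle2",480,184,75)]: print(n,ray(T,u,v,z).round(0))
E
python3 fit.py
```

```text
stud [ 5.53757e+02 -2.84144e+02  2.03000e-01  6.92970e+01  7.31180e+01]
[[0.2, 0.5], [0.2, 0.3], [0.6, 0.2], [0.3, 1.2], [-1.0, 1.4], [0.3, 0.6], [1.2, -0.6], [-0.5, 0.3], [0.0, 0.5], [0.1, 0.1], [-2.1, 0.8], [-0.3, 1.8], [-0.3, -0.1], [-0.4, 0.9], [0.3, -0.0], [0.3, 0.9]]
gauge [5.55938e+02 2.39924e+02 1.94000e-01]
[-1.  -0.5  0.7 -1.1  1.2  0.9 -0.8  0.8]
scene top corners [[394.0, 152.0], [372.0, 179.0], [360.0, 174.0], [382.0, 148.0]] [[382.0, 148.0], [393.0, 153.0], [361.0, 175.0]]
bottle [732.  -7.  90.]
tub [681.   1.  45.]
brush [528.  -2.  10.]
bottle2 [ 731. -252.   75.]
```

```bash
cat >> h.py <<'E'
from scipy.spatial.transform import Rotation as Ro
def cur(): 
    s=ctrl.sense(); q=s["ee_rot"]; return s,Ro.from_quat([q[1],q[2],q[3],q[0]])
def goal(yaw,a=0):
    c,s=np.cos(yaw),np.sin(yaw); return Ro.from_matrix(np.array([[-s,c,0],[c,s,0],[0,0,-1.]]).T)*Ro.from_euler("y",-a)
def go(p,yaw,a=0):
    s,R=cur(); print("t",s["time_s"],"shift",(R.inv().apply(np.array(p)-s["eef_pos"])/1000).round(4),"rot",(R.inv()*goal(yaw,a)).as_rotvec().round(4))
E
python3 -c "
from h import *
go([556,240,180],.194)"
```

```text
t 0.1 shift [-0.4046 -0.0741  0.0508] rot [-1.10e-03  3.00e-04  9.45e-01]
```

Call:
{"method": "play_rows", "body": {"translation": [[-0.405,-0.074,0.051],[-0.405,-0.074,0.051],[-0.405,-0.074,0.051],[-0.405,-0.074,0.051],[-0.405,-0.074,0.051],[-0.405,-0.074,0.051],[-0.405,-0.074,0.051],[-0.405,-0.074,0.051],[-0.405,-0.074,0.051],[-0.405,-0.074,0.051]], "rotation": [[0,0,0.945],[0,0,0.945],[0,0,0.945],[0,0,0.945],[0,0,0.945],[0,0,0.945],[0,0,0.945],[0,0,0.945],[0,0,0.945],[0,0,0.945]], "gripper": [-0.3,-0.3,-0.3,-0.3,-0.3,-0.3,-0.3,-0.3,-0.3,-0.3], "force": 60}}

```text
time_s: 1.35
eef_pos: [555.9, 241.0, 180.6]
ee_rot: [0.0, 0.635, 0.773, 0.0]
force: [-0.4, 0.1, -0.9]
grip_width: 0.649
grip_force: 0.0
```

Run:
```python
from h import *
go([556,240,100],.194)
cap("top","pics/top1.png");c=cap("scene","pics/scene1.png")
a=cv2.resize(cv2.imread("pics/top1.png")[190:340,120:280],(400,375),interpolation=cv2.INTER_CUBIC)
b=cv2.resize(cv2.imread("pics/scene1.png")[60:210,300:460],(400,375),interpolation=cv2.INTER_CUBIC)
cv2.imwrite("pics/c3.png",np.clip(np.hstack([a,b])*1.8,0,255))
```

```text
t 1.35 shift [-0.001  -0.0001  0.0806] rot [ 0.0001 -0.0001  0.0013][ WARN:0@3.090] global loadsave.cpp:1063 imwrite_ Unsupported depth image for selected encoder is fallbacked to CV_8U.
```

View pics/c3.png

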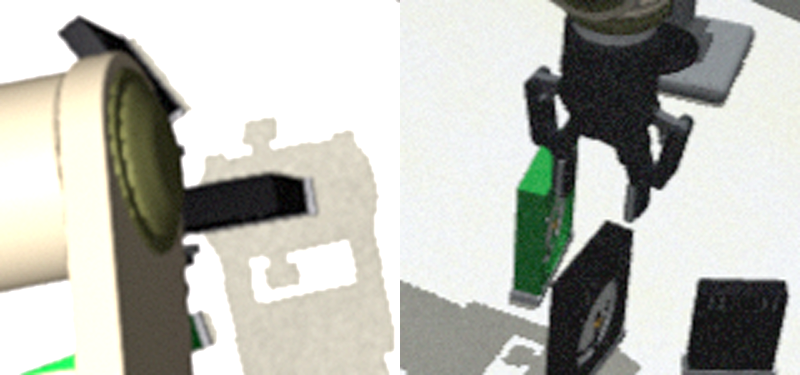

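The fingers, at about (560,190) and (635,200) in the right half, straddle the top bar of the gauge at (600,240), and the look-alikes are clear of them. I'll descend and grip.

Call:
{"method": "play_rows", "body": {"translation": [[-0.001,0,0.03],[-0.001,0,0.06],[-0.001,0,0.08],[-0.001,0,0.08],[-0.001,0,0.08],[-0.001,0,0.08],[-0.001,0,0.08],[-0.001,0,0.08],[-0.001,0,0.08],[-0.001,0,0.08]], "rotation": [[0,0,0],[0,0,0],[0,0,0],[0,0,0],[0,0,0],[0,0,0],[0,0,0],[0,0,0],[0,0,0],[0,0,0]], "gripper": [-0.3,-0.3,-0.3,-0.3,1,1,1,1,1,1], "force": 80}}

```text
time_s: 2.7
eef_pos: [557.3, 239.4, 101.8]
ee_rot: [0.001, 0.635, 0.772, 0.001]
force: [-0.7, -0.8, 5.5]
grip_width: 0.313
grip_force: 80.2
```

Call:
{"method": "play_rows", "body": {"translation": [[0,0,-0.02],[0,0,-0.05],[0,0,-0.1],[0,0,-0.15],[0,0,-0.18],[0,0,-0.18],[0,0,-0.18]], "rotation": [[0,0,0],[0,0,0],[0,0,0],[0,0,0],[0,0,0],[0,0,0],[0,0,0]], "gripper": [1,1,1,1,1,1,1]}}

```text
time_s: 3.58
eef_pos: [556.2, 239.0, 278.2]
ee_rot: [-0.001, 0.635, 0.772, -0.001]
force: [0.1, -0.2, -4.1]
grip_width: 0.315
grip_force: 79.8
```

Run:
```python
from h import *
s,_=cur(); print(s["force"],s["wrist_torque"],s["grip_width"],s["grip_force"],s["joints"].round(2))
go([553.8,-284.1,280],.203)
cap("top","pics/top2.png");cap("scene","pics/scene2.png")
a=cv2.resize(cv2.imread("pics/top2.png")[190:340,120:280],(400,375),interpolation=cv2.INTER_CUBIC)
b=cv2.resize(cv2.imread("pics/scene2.png")[60:210,300:460],(400,375),interpolation=cv2.INTER_CUBIC)
cv2.imwrite("pics/c4.png",np.clip(np.hstack([a,b])*1.8,0,255).astype(np.uint8))
```

```text
[ 0.06359107 -0.21337993 -4.07870098] [ 0.00903608  0.0900264  -0.01839057] 0.31539846595145965 79.77170705795288 [ 0.21  0.47  1.15 -0.    1.52  0.02]
t 3.575 shift [-0.5128 -0.1032 -0.0014] rot [-0.0033  0.0001 -0.009 ]
```

View pics/c4.png

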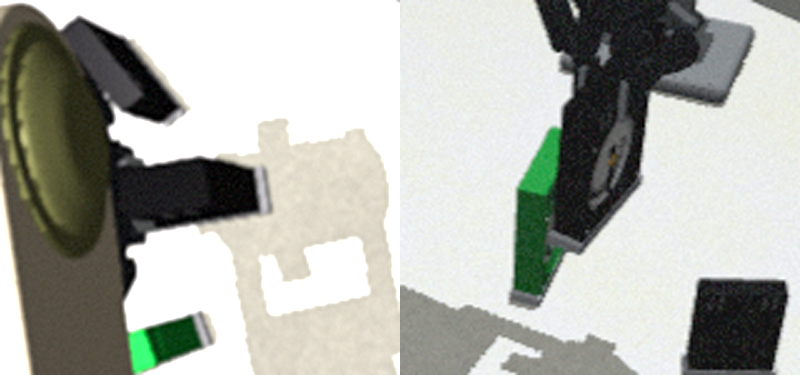

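The right half shows the larger black gauge lifted, with its dial face at about (612,160). It hangs upright and square in the fingers. I'll carry it over to the stud at this height.

Call:
{"method": "play_rows", "body": {"translation": [[-0.03,-0.006,0],[-0.08,-0.016,0],[-0.135,-0.027,0],[-0.19,-0.038,0],[-0.245,-0.05,0],[-0.3,-0.06,0],[-0.35,-0.07,0],[-0.4,-0.081,0],[-0.44,-0.089,0],[-0.47,-0.095,0]], "rotation": [[0,0,0],[0,0,0],[0,0,0],[0,0,0],[0,0,0],[0,0,0],[0,0,-0.009],[0,0,-0.009],[0,0,-0.009],[0,0,-0.009]], "gripper": [1,1,1,1,1,1,1,1,1,1]}}

```text
time_s: 4.92
eef_pos: [553.6, -242.1, 278.8]
ee_rot: [-0.001, 0.632, 0.775, -0.0]
force: [-0.4, 0.4, -4.1]
grip_width: 0.316
grip_force: 79.8
```

```bash
python3 -c "
from h import *
go([553.8,-284.1,235],.203)"
```

```text
t 4.925 shift [-0.0413 -0.0082  0.0437] rot [-0.0017 -0.0016 -0.0012]
```

Call:
{"method": "play_rows", "body": {"translation": [[-0.02,-0.004,0],[-0.041,-0.008,0.01],[-0.041,-0.008,0.03],[-0.041,-0.008,0.044],[-0.041,-0.008,0.044],[-0.041,-0.008,0.044],[-0.041,-0.008,0.044],[-0.041,-0.008,0.044]], "rotation": [[0,0,0],[0,0,0],[0,0,0],[0,0,0],[0,0,0],[0,0,0],[0,0,0],[0,0,0]], "gripper": [1,1,1,1,1,1,1,1]}}

```text
time_s: 5.92
eef_pos: [554.7, -282.1, 236.8]
ee_rot: [0.0, 0.632, 0.775, 0.0]
force: [-0.4, 0.3, -3.1]
grip_width: 0.315
grip_force: 79.4
```

Run:
```python
from h import *
s,_=cur(); print(s["eef_pos"],s["force"])
go([553.8,-284.1,200],.203)
cap("top","pics/top3.png");cap("scene","pics/scene3.png")
a=cv2.resize(cv2.imread("pics/top3.png")[190:340,420:580],(400,375),interpolation=cv2.INTER_CUBIC)
b=cv2.resize(cv2.imread("pics/scene3.png")[225:375,110:270],(400,375),interpolation=cv2.INTER_CUBIC)
cv2.imwrite("pics/c5.png",np.clip(np.hstack([a,b])*1.8,0,255).astype(np.uint8))
```

```text
[ 554.72196089 -282.12767184  236.76545584] [-0.40623118  0.25729138 -3.10507662]
t 5.925 shift [-0.0017 -0.0013  0.0368] rot [0.0005 0.0006 0.0001]
```

View pics/c5.png

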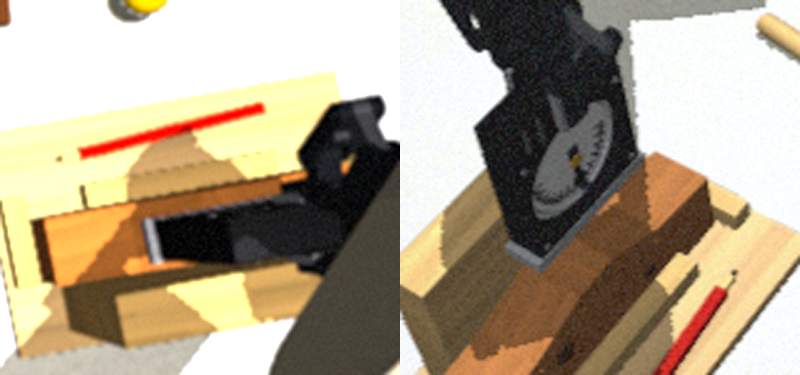

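Run:
```python
from h import *
S=dict(np.load("pics/scene3.png.npz"))
def gp(P,x=553.8,y=-284.1,z=0,psi=.203,a=0):
    P=np.array(P,float); return Ro.from_euler("z",psi).apply(Ro.from_euler("x",-a).apply(P))+[x,y,z]
print(proj(S,gp([(15,-55,0),(15,55,0),(-15,-55,0),(15,-55,10),(15,55,10),(14,0,58)],554.7,-282.1,135)).round(1))
# rectified dial: 4 px/mm, right = gauge -? seen from front: image right = gauge +y
g=[(15,-46,104),(15,46,104),(15,46,12),(15,-46,12)]
src=proj(S,gp(g,554.7,-282.1,135)).astype(np.float32); N=552
H=cv2.getPerspectiveTransform(src,np.float32([(0,0),(N,0),(N,N),(0,N)]))
im=cv2.warpPerspective(cv2.imread("pics/scene3.png"),H,(N,N),flags=cv2.INTER_CUBIC)
cv2.imwrite("pics/dial.png",np.clip(im*1.8,0,255).astype(np.uint8))
```

```text
[[166.3 336. ]
 [208.3 290.2]
 [152.4 328. ]
 [165.2 332.6]
 [207.5 286.7]
 [181.8 291.1]]
```

View pics/dial.png

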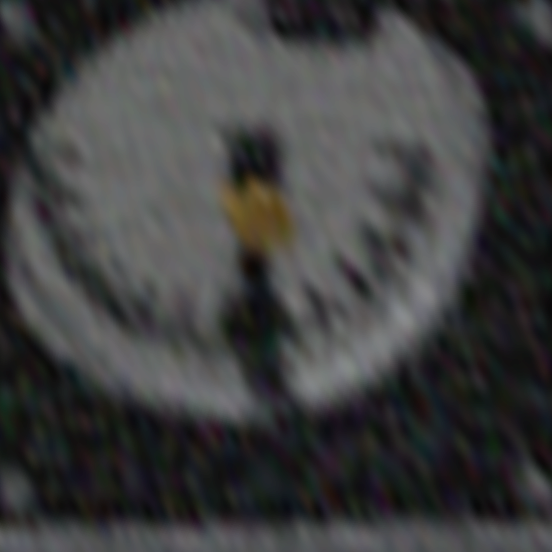

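Run:
```python
from h import *
from scipy.optimize import least_squares
def gp(P,x,y,z,psi,a):
    return Ro.from_euler("z",psi).apply(Ro.from_euler("x",-a).apply(np.array(P,float)))+[x,y,z]
def run(n,sp,sP,tp,tP,p0):
    S=dict(np.load(f"pics/scene{n}.png.npz"));T=dict(np.load(f"pics/top{n}.png.npz"))
    f=lambda p:np.r_[(proj(S,gp(sP,*p))-sp).ravel(),(proj(T,gp(tP,*p))-tp).ravel()]
    print("pred",f(p0).reshape(-1,2).round(1).tolist())
    r=least_squares(f,p0,loss="soft_l1"); print(r.x.round(3),f(r.x).reshape(-1,2).round(1).tolist())
C=lambda L,ox,oy:np.array([(ox+x/2.5,oy+y/2.5) for x,y in L])
run(3,C([(143,270),(245,155),(108,248)],110,225),[(15,-55,0),(15,55,0),(-15,-55,0)],C([(147,217),(160,262)],420,190),[(15,55,10),(-15,55,10)],[554.7,-282.1,135,.203,0])
run(2,C([(180,250),(240,182),(150,238)],300,60),[(15,-55,0),(15,55,0),(-15,-55,0)],C([(263,168),(270,212)],120,190),[(15,-55,10),(-15,-55,10)],[556.2,239,176.4,.194,0])
```

```text
pred [[-0.9, 3.0], [0.3, 3.2], [-0.8, 3.8], [-0.6, 0.3], [-2.2, 0.0]]
[ 5.57157e+02 -2.81339e+02  1.45832e+02  2.41000e-01  3.90000e-02] [[0.2, -0.6], [0.1, -0.0], [-0.3, 0.7], [0.4, 0.1], [-0.4, -0.1]]
pred [[0.1, 3.4], [1.1, 1.4], [-1.0, 3.1], [0.5, -1.9], [0.6, -0.7]]
[5.54232e+02 2.38174e+02 1.81812e+02 2.04000e-01 4.30000e-02] [[-0.3, 0.3], [0.1, -0.1], [-1.6, 0.0], [-0.5, -1.2], [-0.2, 0.2]]
```

Run:
```python
from h import *
S=dict(np.load("pics/scene3.png.npz"))
R,_=cv2.Rodrigues(S["rvec"]);print("cam",(-R.T@S["tvec"]).round(0), "axis",R[2].round(2))
for P in [(554,-284,193),(600,-200,400),(600,0,400),(550,0,500),(500,150,500),(550,-280,450),(450,-200,600)]:
    c=R@np.array(P,float)+S["tvec"]; d=-R.T@S["tvec"]-P; print(P,"depth",c[2].round(0),"px",proj(S,[P]).round(0)[0],"dir az",np.degrees(np.arctan2(d[1],d[0])).round(0),"el",np.degrees(np.arctan2(d[2],np.hypot(*d[:2]))).round(0))
```

```text
cam [1144. -570.  979.] axis [-0.47  0.49 -0.74]
(554, -284, 193) depth 994.0 px [174. 288.] dir az -26.0 el 50.0
(600, -200, 400) depth 861.0 px [216. 180.] dir az -34.0 el 41.0
(600, 0, 400) depth 959.0 px [313. 117.] dir az -46.0 el 36.0
(550, 0, 500) depth 909.0 px [288.  48.] dir az -44.0 el 30.0
(500, 150, 500) depth 1006.0 px [331.   2.] dir az -48.0 el 26.0
(550, -280, 450) depth 809.0 px [140. 165.] dir az -26.0 el 39.0
(450, -200, 600) depth 784.0 px [120.  10.] dir az -28.0 el 26.0
```

Run:
```python
from h import *
s,R=cur()
G=Ro.from_euler("z",-.42)*Ro.from_euler("y",-.6)   # gauge frame
M=G.as_matrix(); T=Ro.from_matrix(np.c_[M[:,1],M[:,0],-M[:,2]])
p=np.array([560,-290,470.])
print("shift",(R.inv().apply(p-s["eef_pos"])/1000).round(3),"rot",(R.inv()*T).as_rotvec().round(3))
```

```text
shift [-0.009  0.004 -0.233] rot [-0.58  -0.187  0.604]
```

Call:
{"method": "play_rows", "body": {"translation": [[0,0,-0.04],[0,0,-0.09],[-0.009,0.004,-0.14],[-0.009,0.004,-0.19],[-0.009,0.004,-0.22],[-0.009,0.004,-0.233],[-0.009,0.004,-0.233],[-0.009,0.004,-0.233],[-0.009,0.004,-0.233],[-0.009,0.004,-0.233]], "rotation": [[0,0,0],[-0.08,-0.026,0.08],[-0.16,-0.05,0.16],[-0.26,-0.08,0.27],[-0.36,-0.12,0.37],[-0.45,-0.15,0.47],[-0.53,-0.17,0.55],[-0.58,-0.187,0.604],[-0.58,-0.187,0.604],[-0.58,-0.187,0.604]], "gripper": [1,1,1,1,1,1,1,1,1,1]}}

```text
time_s: 7.28
eef_pos: [560.3, -290.2, 469.3]
ee_rot: [0.248, 0.801, 0.52, 0.16]
force: [-0.5, 0.3, -2.8]
grip_width: 0.312
grip_force: 80.3
```

Run:
```python
from h import *
s,R=cur(); print(s["eef_pos"])
for _ in range(8): vision.capture("top")
acc=[vision.capture("scene") for _ in range(8)]
I=np.mean([c["pixels"].astype(float) for c in acc],0)[:,:,::-1]; S=acc[0]
s,R=cur(); M=R.as_matrix(); G=np.c_[M[:,1],M[:,0],-M[:,2]]
p=s["eef_pos"]-G@[0,0,102]
np.savez("near.npz",I=I,G=G,p=p,**{k:v for k,v in S.items() if k!="pixels"})
q=np.array([(14,-50,114),(14,50,114),(14,50,2),(14,-50,2)],float)
src=proj(S,q@G.T+p).astype(np.float32); print(s["time_s"],src.tolist())
H=cv2.getPerspectiveTransform(src,np.float32([(0,0),(500,0),(500,560),(0,560)]))
cv2.imwrite("pics/near.png",np.clip(cv2.warpPerspective(I,H,(500,560),flags=cv2.INTER_CUBIC)*1.7,0,255).astype(np.uint8))
```

```text
[ 560.32021761 -290.1933646   469.33931911]
8.075 [[92.24559783935547, 162.13687133789062], [171.90866088867188, 141.96478271484375], [195.89913940429688, 225.07379150390625], [119.92125701904297, 247.23805236816406]]
```

View pics/near.png

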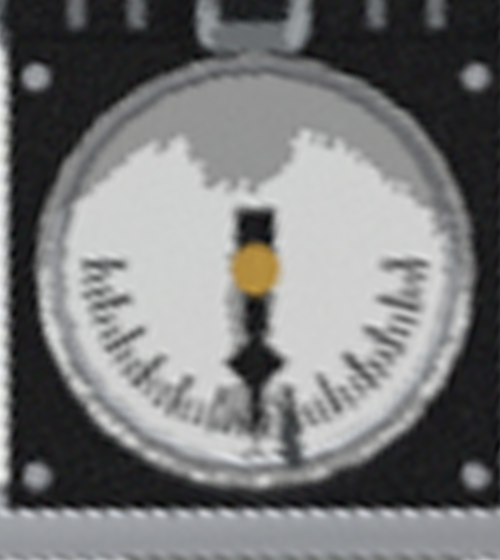

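The dial is now sharp: hub at (255,268), needle straight down to about (257,425), and the grey index tab at about (290,435), roughly 0.2 rad towards the +y side. I'll refine that with a polar profile.

Run:
```python
from h import *
im=cv2.imread("pics/near.png").astype(float)
m=(im[:,:,2]-im[:,:,0]>60); m[:200]=0; m[330:]=0; ys,xs=np.nonzero(m); cx,cy=xs.mean(),ys.mean(); print(cx,cy,m.sum())
# ring outer check (screws)
g=im.mean(2).astype(np.float32)
th=np.arange(-.2,.5,.02)
for r0,r1 in((125,145),(150,162),(165,177),(178,188)):
    v=[np.mean([cv2.getRectSubPix(g,(1,1),(cx+r*np.sin(t),cy+r*np.cos(t)))[0,0] for r in range(r0,r1,2)]) for t in th]
    print(r0,[int(x) for x in v])
```

```text
255.06480985538298 268.7027316550616 1867
125 [147, 148, 145, 146, 148, 144, 133, 114, 85, 56, 40, 50, 77, 107, 133, 152, 160, 154, 142, 134, 129, 118, 102, 99, 121, 157, 185, 198, 204, 207, 205, 200, 200, 202, 193]
150 [134, 123, 124, 131, 123, 109, 100, 97, 83, 62, 55, 71, 90, 98, 117, 145, 159, 152, 129, 100, 76, 62, 60, 81, 124, 160, 159, 139, 137, 161, 172, 152, 136, 153, 175]
165 [188, 183, 190, 197, 190, 183, 184, 183, 173, 151, 136, 147, 162, 169, 174, 178, 167, 138, 98, 69, 65, 78, 96, 122, 157, 187, 200, 196, 185, 185, 192, 190, 178, 179, 191]
178 [209, 209, 209, 205, 201, 201, 194, 181, 171, 164, 155, 160, 178, 199, 201, 184, 161, 131, 103, 78, 67, 76, 112, 156, 185, 206, 211, 207, 207, 208, 204, 205, 202, 201, 202]
```

Run:
```python
from h import *
go([553.8,-284.1,225],.203)
```

```text
t 8.075 shift [ 0.0029 -0.1449  0.1969] rot [ 0.58   0.187 -0.604]
```

Call:
{"method": "play_rows", "body": {"translation": [[0,0,0],[0,0,0],[0,-0.02,0.03],[0.001,-0.05,0.07],[0.002,-0.085,0.115],[0.002,-0.11,0.15],[0.003,-0.135,0.183],[0.003,-0.145,0.197],[0.003,-0.145,0.197],[0.003,-0.145,0.197]], "rotation": [[0.1,0.03,-0.1],[0.2,0.065,-0.21],[0.3,0.1,-0.32],[0.4,0.13,-0.42],[0.5,0.16,-0.52],[0.56,0.18,-0.58],[0.58,0.187,-0.604],[0.58,0.187,-0.604],[0.58,0.187,-0.604],[0.58,0.187,-0.604]], "gripper": [1,1,1,1,1,1,1,1,1,1]}}

```text
time_s: 9.32
eef_pos: [554.3, -284.4, 226.2]
ee_rot: [0.001, 0.632, 0.775, 0.0]
force: [0.4, 0.3, -2.3]
grip_width: 0.312
grip_force: 80.1
```

Run:
```python
from h import *
s,R=cur(); print(s["eef_pos"],s["force"])
go([553.8,-284.1,200],.203)
```

```text
[ 554.3005057  -284.388916    226.22645887] [ 0.41721946  0.27376851 -2.31691339]
t 9.325 shift [ 0.0004 -0.0005  0.0262] rot [ 0.0019  0.002  -0.0001]
```

Call:
{"method": "play_rows", "body": {"translation": [[0,0,0.01],[0,0,0.02],[0,0,0.023],[0,0,0.024],[0,0,0.024],[0,0,0.024]], "rotation": [[0,0,0],[0,0,0],[0,0,0],[0,0,0],[0,0,0],[0,0,0]], "gripper": [1,1,1,1,1,1]}}

```text
time_s: 10.07
eef_pos: [553.9, -284.1, 201.1]
ee_rot: [0.0, 0.632, 0.775, 0.0]
force: [-0.4, 0.4, -3.2]
grip_width: 0.316
grip_force: 80.3
```

Call:
{"method": "play_rows", "body": {"translation": [[0,0,0.001],[0,0,0.001],[0,0,0.002],[0,0,0.002],[0,0,0.002]], "rotation": [[0,0,0],[0,0,0],[0,0,0],[0,0,0],[0,0,0]], "gripper": [1,1,1,1,1]}}

```text
time_s: 10.7
eef_pos: [553.8, -284.0, 198.8]
ee_rot: [0.0, 0.632, 0.775, 0.0]
force: [0.1, 0.2, -3.6]
grip_width: 0.315
grip_force: 80.3
```

Call:
{"method": "play_rows", "body": {"translation": [[0,0,0.0005],[0,0,0.001],[0,0,0.001],[0,0,0.001]], "rotation": [[0,0,0],[0,0,0],[0,0,0],[0,0,0]], "gripper": [1,1,1,1]}}

```text
time_s: 11.2
eef_pos: [553.8, -284.0, 197.8]
ee_rot: [0.0, 0.632, 0.775, 0.0]
force: [-0.1, -0.6, -4.1]
grip_width: 0.316
grip_force: 80.3
```

Call:
{"method": "play_rows", "body": {"translation": [[0,0,0.0005],[0,0,0.001],[0,0,0.001],[0,0,0.001]], "rotation": [[0,0,0],[0,0,0],[0,0,0],[0,0,0]], "gripper": [1,1,1,1]}}

```text
time_s: 11.7
eef_pos: [553.9, -284.1, 197.6]
ee_rot: [0.001, 0.632, 0.775, -0.0]
force: [-2.5, 0.1, 5.8]
grip_width: 0.311
grip_force: 81.5
```

Call:
{"method": "play_rows", "body": {"translation": [[0,0,0],[0,0,0],[0,0,-0.0001],[0,0,-0.0001]], "rotation": [[0,0,0],[0,0,0],[0,0,0],[0,0,0]], "gripper": [1,1,1,1]}}

```text
time_s: 12.2
eef_pos: [553.9, -284.1, 197.7]
ee_rot: [0.0, 0.632, 0.775, -0.0]
force: [-2.5, 1.1, 4.7]
grip_width: 0.316
grip_force: 81.5
```

Call:
{"method": "play_rows", "body": {"translation": [[0.0025,0,3e-05],[0.0051,0,0.00013],[0.0051,0,0.00013]], "rotation": [[0,-0.025,0],[0,-0.05,0],[0,-0.05,0]], "gripper": [1,1,1]}}

```text
time_s: 12.58
eef_pos: [552.9, -279.0, 197.4]
ee_rot: [0.02, 0.631, 0.775, -0.016]
force: [-2.0, -0.5, 5.5]
grip_width: 0.309
grip_force: 81.5
```

Call:
{"method": "play_rows", "body": {"translation": [[0.0025,0,3e-05],[0.0051,0,0.00013],[0.0051,0,0.00013]], "rotation": [[0,-0.025,0],[0,-0.05,0],[0,-0.05,0]], "gripper": [1,1,1]}}

```text
time_s: 12.95
eef_pos: [551.8, -274.0, 196.8]
ee_rot: [0.039, 0.631, 0.774, -0.032]
force: [-2.5, 0.6, 5.3]
grip_width: 0.314
grip_force: 81.6
```

Call:
{"method": "play_rows", "body": {"translation": [[0.0025,0,3e-05],[0.0051,0,0.00013],[0.0051,0,0.00013]], "rotation": [[0,-0.025,0],[0,-0.05,0],[0,-0.05,0]], "gripper": [1,1,1]}}

```text
time_s: 13.32
eef_pos: [550.8, -269.1, 196.1]
ee_rot: [0.058, 0.63, 0.773, -0.047]
force: [-2.6, 1.4, 5.6]
grip_width: 0.315
grip_force: 81.5
```

Call:
{"method": "play_rows", "body": {"translation": [[0.0025,0,3e-05],[0.0051,0,0.00013],[0.0051,0,0.00013],[0.0051,0,0.00013],[0.0051,0,0.00013]], "rotation": [[0,-0.025,0],[0,-0.05,0],[0,-0.05,0],[0,-0.05,0],[0,-0.05,0]], "gripper": [1,1,1,1,1]}}

```text
time_s: 13.95
eef_pos: [549.8, -264.4, 195.1]
ee_rot: [0.077, 0.629, 0.771, -0.063]
force: [-2.0, 1.6, 6.0]
grip_width: 0.312
grip_force: 81.6
```

```bash
cat > meas.py <<'E'
from h import *
import sys
for _ in range(12): vision.capture("top")
acc=[vision.capture("scene") for _ in range(12)]
I=np.mean([c["pixels"].astype(float) for c in acc],0)[:,:,::-1]; S=acc[0]
s,R=cur(); M=R.as_matrix(); G=np.c_[M[:,1],M[:,0],-M[:,2]]
p=s["eef_pos"]-G@[0,1.,100]
q=np.array([(14,-50,114),(14,50,114),(14,50,2),(14,-50,2)],float)
src=proj(S,q@G.T+p).astype(np.float32)
H=cv2.getPerspectiveTransform(src,np.float32([(0,0),(500,0),(500,560),(0,560)]))
d=cv2.warpPerspective(I,H,(500,560),flags=cv2.INTER_CUBIC)
x,y=src.mean(0).astype(int); x0,y0=max(x-50,0),max(y-56,0)
w=cv2.resize(I[y0:y0+112,x0:x0+60*0+60+0] if 0 else I[y0:y0+112,x0:x0+58],(290,560),interpolation=cv2.INTER_CUBIC) if 0 else cv2.resize(I[y0:y0+187,x0:x0+100],(300,560),interpolation=cv2.INTER_CUBIC)
np.savez("far.npz",I=I,d=d,src=src)
print(s["time_s"],s["eef_pos"],s["force"],s["wrist_torque"],np.abs(s["dq"]).max())
cv2.imwrite(sys.argv[1],np.clip(np.hstack([d,w])*1.7,0,255).astype(np.uint8))
E
python3 meas.py pics/far.png
```

```text
15.15 [ 549.85514672 -264.38589625  195.16245002] [-2.20707774  1.61988546  6.41614431] [ 0.18095167  0.45618805 -0.08034149] 0.0007894364731118661
```

View pics/far.png

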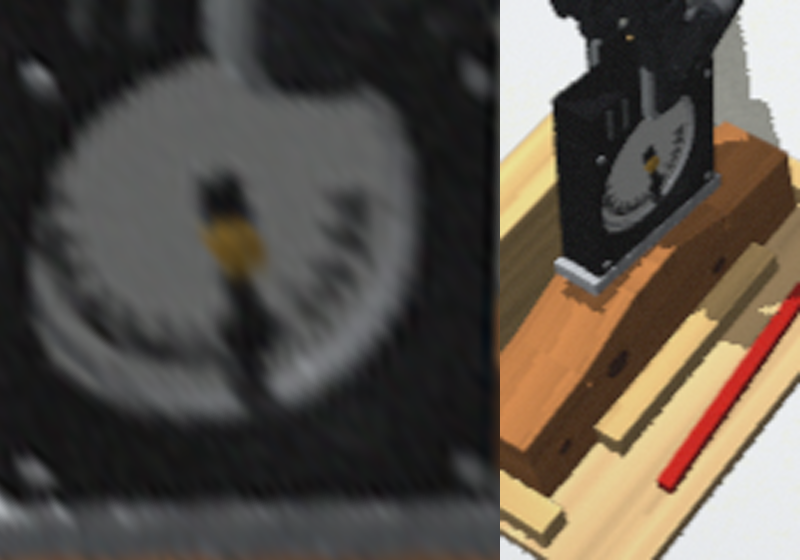

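The needle and the tab now merge into one dark line, from the hub at (235,245) to (258,397). The base sits on the ridge, square and clear of the offcut. I'll check numerically for roll of the gauge in the grip (screw positions) and for the needle/tab direction.

Run:
```python
from h import *
d=np.load("far.npz")["d"].astype(np.float32)*1.7; n=cv2.imread("pics/near.png").astype(np.float32)
for nm,im in(("near",n),("far",d)):
    g=im.mean(2); P=[]
    for x,y in((35,75),(475,75),(35,472),(473,472)):
        w=g[y-22:y+23,max(x-22,0):min(x+23,492)]; k=np.clip(w-np.percentile(w,80),0,None); yy,xx=np.mgrid[y-22:y+23,max(x-22,0):min(x+23,492)]
        P.append([(k*xx).sum()/k.sum(),(k*yy).sum()/k.sum()])
    P=np.array(P); print(nm,P.round(1).tolist(),"row slopes",[((P[b]-P[a])[1]/(P[b]-P[a])[0]).round(4) for a,b in((0,1),(2,3))],"col",[((P[b]-P[a])[0]/(P[b]-P[a])[1]).round(4) for a,b in((0,2),(1,3))])
    m=(im[:,:,2]-im[:,:,0]>45); m[:200]=0;m[330:]=0; ys,xs=np.nonzero(m); c=(xs.mean(),ys.mean())
    print("hub",np.round(c,1))
    # darkest x along rows: needle tail & tip lines
    for y in range(180,440,12):
        x=int(c[0]+(y-c[1])*.1); r=g[y,x-45:x+46]; k=np.clip(np.median(r)*.75-r,0,None)
        if k.sum()>0: print((y,round(float((k*np.arange(x-45,x+46)).sum()/k.sum()),1),int(r.min())),end=" ")
    print()
```

```text
near [[35.2, 76.6], [475.0, 76.5], [35.7, 475.1], [474.5, 475.4]] row slopes [np.float64(-0.0002), np.float64(0.0007)] col [np.float64(0.0013), np.float64(-0.0013)]
hub [255.1 268.7]
(216, 255.4, 24) (228, 254.6, 20) (240, 254.9, 15) (252, 254.7, 108) (276, 266.7, 122) (288, 254.4, 119) (300, 255.0, 30) (312, 255.1, 24) (324, 254.6, 23) (336, 255.0, 37) (348, 254.4, 26) (360, 254.6, 23) (372, 254.1, 17) (384, 254.3, 28) (396, 258.4, 28) (408, 261.2, 49) (420, 267.8, 36) (432, 287.0, 62) 
far [[38.4, 74.8], [476.2, 77.5], [35.3, 471.3], [470.3, 470.4]] row slopes [np.float64(0.006), np.float64(-0.0022)] col [np.float64(-0.0078), np.float64(-0.015)]
hub [242.9 247. ]
(180, 228.2, 39) (192, 222.9, 22) (204, 224.4, 19) (216, 228.1, 36) (264, 237.5, 54) (276, 237.1, 41) (288, 240.0, 27) (300, 244.6, 21) (312, 250.1, 20) (324, 253.5, 20) (336, 249.9, 18) (348, 246.8, 17) (360, 247.9, 22) (372, 249.6, 24) (384, 249.2, 28) (396, 254.5, 33) (408, 255.8, 33)
```

```bash
python3 -c "
from h import *
print(ctrl.finish_job())"
```

```text
the job is handed in; nothing more can be done
None
```

I handed the job in with the gauge held still and rocked about 0.20 rad on the stud's ridge, its base pressing with about 10 N; in the images its needle lines up with the index tab to within about 0.02 rad, but no verdict came back.

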